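# Hold the second plywood blank over the glue-up jig

### The job

The glue bottle has been left standing on the glue-up jig: stand it gently upright on the aluminium tray beyond the end of the fence and let go of it. Then take the loose plywood blank (round head with a hole and a straight leg) out of the crate, carry it across higher than the wooden fence without touching the fence, and hold it level over the jig, its hole centred above the steel post and its leg in line with the leg of the blank already there, about 15 mm clear of the top of the post and touching nothing. Finish still holding it there, so that I can brush glue onto its underside; leave the tin on the tray and the plain ring in the crate where they are.

Things in the scene. Friction and masses are not known exactly. Their poses are not given: they have to be found in the camera images.
- bottle: White plastic glue bottle with a short black nozzle, standing upright on the jig's board beside the leg of the jig's blank. Straight round body 52 mm in diameter up to 110 mm, nozzle tip at 144 mm, 0.2 to 0.35 kg. Origin: centre of its underside, z up. It can be gripped from above across the body, about 100 mm above its underside.
- tray: Fixed shallow aluminium tray, 180 (x) by 160 (y) mm, rim 12 mm high, walls and floor 4 mm thick, on the table beyond the end of the fence. Origin: centre of its underside; the inner floor is 4 mm above. The tin stands in its +x, +y corner; the rest of it is free.
- tin: Small steel tin standing on the tray, 44 mm in diameter, 50 mm tall; leave it. Origin: centre of its underside.
- crate: Fixed open grey plastic crate, 300 (x) by 200 (y) mm, walls 5 mm thick (with a narrow lip outside), rim 75 mm above the table; filled so that a flat cardboard pad lies 40 mm above the table. It stands on the left or on the right of the fence, the jig on the other side. Origin: centre of its underside.
- blank: Loose plywood blank lying flat on the pad in the crate: round head 80 mm in diameter with a 30 mm hole, and a straight leg 30 mm wide; 15 mm thick, 50 to 85 g. Origin: centre of the hole, on the underside; z up; the leg runs along -x of the blank and ends 110 mm from the origin. The leg is gripped across its 30 mm width (along y of the blank), for instance 60 mm from the origin.
- blank_tail (a point): Middle of the end of the loose blank's leg, on the underside (at x = -110 mm in the blank's frame).
- ring: Plain plywood ring lying on the pad in the crate, 56 mm outside, 24 mm hole, 15 mm thick; leave it. Origin: centre of its underside.
- jig: Fixed glue-up jig: a dark wooden board 240 (x) by 170 (y) by 18 mm lying on the table, with a fixed blank of the same shape on it (its top 33 mm above the table) and a steel post 16 mm in diameter through the hole of that blank. Origin: centre of the underside of the board; the post stands at x = +50 mm and the fixed blank's leg runs along -x of the jig.
- post_top (a point): Centre of the top of the steel post, 70 mm above the table. Same axes as the jig.
- jig_tail (a point): Middle of the end of the fixed blank's leg on the jig, on its top face (110 mm from the post's axis, 33 mm above the table).
- fence: Fixed upright wooden fence board standing between the crate and the jig, 200 mm long (x), 22 mm thick (y, its aluminium foot 50 mm), top 110 mm above the table; not to be touched. Origin: centre of its underside.
Not all that is in view belongs to the job. Of the things that look like the bottle, the middle-sized one is meant. Several things have the shape of the blank; the one meant has the colours described above.

How it is judged:
By the outcome, as a careful person would: the job done as asked, in the order asked, and still so for the second after the job is handed in, while the arm keeps its last pose, push and grip.
It also fails if it takes over 59 s, if anything falls off the work surface, if the arm or the gripper's body presses on something with over 40 N, if the wrist force passes 120 N, or if a joint passes its speed limit or range.

### The arm

A 7-joint arm with a two-finger parallel gripper is mounted at the origin on the work surface. World frame = base frame: x ahead of the robot, y to its left, z up, the work surface at z = 0. Lengths are in mm, angles in rad, forces in N, time in s.
With the tool pointing down it reaches from about 350 to 775 mm from the base axis. Payload 3.1 kg.
Tool frame: the origin (TCP) lies at the very end of the fingers, on their centre line; the grasp point (between the pads) lies 19 mm behind it; z points along the fingers, y is the line along which they close (so a half turn about z gives the same grasp; the last joint's range is limited). The gripper opens to 85 mm and grips with 20 to 120 N. Pads are 22 mm wide; open, the fingers measure 114 mm over their backs; the gripper's body (76 mm by 85 mm) begins 54 mm behind the grasp point. The pads swing forward as they close: fully open they stand 13 mm farther back than shut.
Start: joints at [-1.2, 0.311, 0.014, 1.512, -0.004, 1.319, -0.027], TCP at [220.622, 503.829, 231.304] pointing down, gripper open.
Joint ranges: [-2.7, 2.7], [-0.3, 1.91], [-1.27, 1.3], [0.12, 2.57], [-1.44, 4.58], [0.2, 2.03], [-3.05, 3.05]. Speed limits (rad/s): [2.79, 2.79, 3.14, 3.14, 3.14, 3.14, 3.14].

### API

Orientations are given as a unit quaternion [x, y, z, w].
In Python, from station import arm, eyes gives the robot as it stands.
- The arm moves only by the shell command python3 -m jog 'ROWS' [FORCE]. ROWS is a JSON object whose one key "targets" holds a list of rows, each a list of 5 numbers: the closure, from 0 (fully open) to 1 (shut), then the shift along the tool's x, y, z in m, then the turn about the tool's z in degrees. In form: {"targets": [[gripper, dx, dy, dz, spin], ...]}. A call has 1 to 20 rows; each row is the pose to reach, as a shift and turn from the pose commanded when the call began, along the tool's axes at that moment; what a row does not reach only later rows make up. A row lasts 1/10 s, in which the tool goes at most 50 mm and 8.59 degrees, less where a joint would pass 70% of its speed; a pose out of reach is approached as far as the arm can. A call with a gripper value outside its range is refused whole. The fingers move at their own pace and stop on an object; FORCE is the grip in N (left out, the last holds). Time passes only in rows, so rows that repeat a pose let the fingers close. It gives the time, the measured TCP pose, the force, the opening and the grip force at its end, in the units of the state.
- arm.get_obs(): the state, without advancing time (a new reading comes with each control period).
- eyes.capture(name): name is "scene" or "top" or "wrist"; returns the picture (400x640x3 uint8, blue, green, red); there is no depth.
- eyes.camera_model(name): a dict with "fx", "fy", "cx", "cy" (pixels), "pose" (4x4, takes a point from camera to world coordinates); the wrist camera has in their place "T_tool_cam" (4x4, takes a point from camera to tool coordinates, whose origin is the TCP and whose axes are the flange's). Camera axes: x right, y up, looking along -z (the intrinsics and any distortion apply to the point x, -y, -z); pixel columns grow to the right and rows downward; lengths in mm; the calibration is good to about 2 mm. A picture is of the moment at which its call begins: read the wrist's pose just before it. camera_model takes no time and is no camera call.
- arm.close_job(): hands the job in; it is judged then, once.
The state is a dict: "t": time; "q": joint angles; "joint_vel": joint speeds; "joint_efforts": joint torques, N m; "position": TCP position; "tool_rot": TCP orientation; "contact_force": force on the tool from outside, world axes, zero at the start; "wrist_torque": the same for the moment, N m; "finger_gap": finger opening in mm; "grip_force": force on a finger pad.
Only numpy, scipy, OpenCV 4.12 (cv2) and the standard library are available. Lean on these libraries where they do the work, as an engineer would, in place of code of your own. Each camera call takes 0.05 s, during which the arm holds its last target. There are 200 camera calls.

## Working session

There is one attempt and no reset: what is moved stays moved. The work goes in short steps, Python scripts to look and compute and a shell command to move; the robot and the scene stay as the last step left them, time stands still between calls to the robot, and variables do not carry over. Pictures are saved under pics/ and viewed, at most 13 in all, crops included, and the job is handed in when it is done.

```bash
mkdir -p pics; ls
python3 - <<'E'
from station import arm, eyes
import cv2,numpy as np
o=arm.get_obs();print(o)
for n in("scene","top","wrist"):
    m=eyes.camera_model(n);print(n,m)
    cv2.imwrite(f"pics/{n}0.png",eyes.capture(n))
E
```

```text
pics
{'t': 0.0, 'q': array([-1.19967399,  0.31174815,  0.01400921,  1.51306301, -0.00439675,
        1.31918512, -0.02722032]), 'joint_vel': array([-8.11061174e-05,  1.34263544e-03,  1.91796788e-04,  3.49730979e-04,
       -1.15813602e-03, -1.28913630e-03, -2.19996252e-04]), 'joint_efforts': array([-1.54343675e-04, -3.79911411e+01,  1.45847602e-01, -2.30593514e+01,
        1.22343638e-02,  1.36991931e-02,  3.85382094e-06]), 'position': array([220.36454562, 503.12980498, 230.20636674]), 'tool_rot': array([ 2.04928442e-01,  9.78776239e-01, -1.17096495e-03, -1.91180175e-04]), 'contact_force': array([0.31480371, 0.54637939, 0.36344525]), 'wrist_torque': array([ 0.0395319 , -0.01879185,  0.07656436]), 'grip_force': 0.0, 'finger_gap': 85.5369191180067}
scene {'fx': 476.5080483584217, 'fy': 476.5080483584217, 'cx': 313.9264213597761, 'cy': 197.25678779040527, 'pose': array([[ 7.51727218e-01, -5.34083087e-01,  3.86861017e-01,
         1.07182670e+03],
       [ 6.59320080e-01,  6.21333810e-01, -4.23369022e-01,
        -5.11772875e+02],
       [-1.42555958e-02,  5.73323253e-01,  8.19205240e-01
[... 337 characters left out ...]
1,  1.16441257e-02, -9.27052077e-03,
         7.19934882e+01],
       [-7.67052407e-03,  1.30634803e-01,  9.91400883e-01,
         1.27998893e+03],
       [ 0.00000000e+00,  0.00000000e+00,  0.00000000e+00,
         1.00000000e+00]])}
wrist {'fx': 294.92076908208827, 'fy': 294.92076908208827, 'cx': 317.9852238928542, 'cy': 203.23554206269674, 'T_tool_cam': array([[ 3.04086208e-05,  9.62035977e-01,  2.72922658e-01,
         6.96167100e+01],
       [ 9.99999909e-01, -1.45169763e-04,  4.00296252e-04,
        -3.01447503e-01],
       [ 4.24719514e-04,  2.72922621e-01, -9.62035895e-01,
        -1.42615724e+02],
       [ 0.00000000e+00,  0.00000000e+00,  0.00000000e+00,
         1.00000000e+00]])}
```

View pics/top0.png

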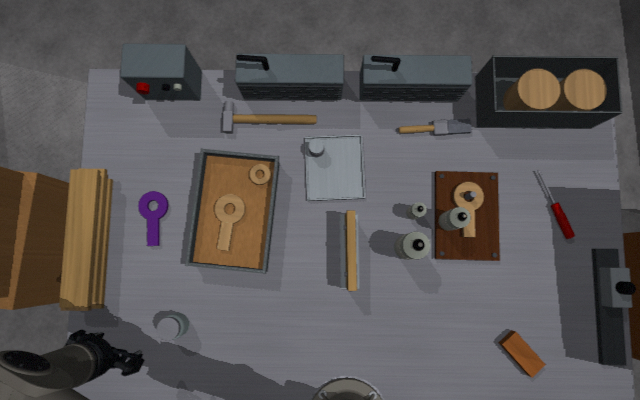

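View pics/scene0.png

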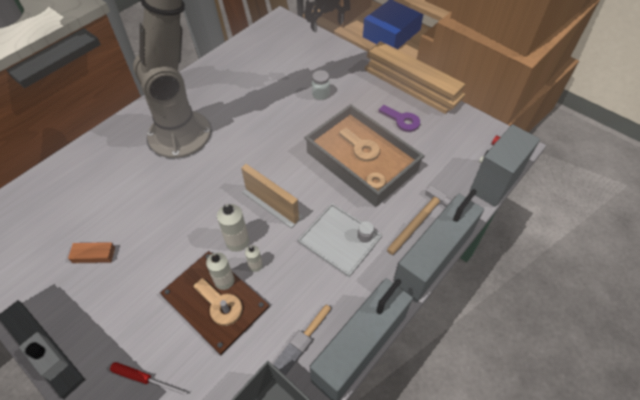

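The top view shows three bottles: small (419,209), large (416,245) and middle-sized (459,217). The middle one stands on the jig board beside the leg, so it is the one meant. There are three blank shapes: the purple one on the table (153,207), the plywood one in the crate (229,210) and the fixed one on the jig (468,196). The plywood one in the crate is meant. The tray is at (335,168) with the tin at (316,148), the fence is at (351,250) and the ring at (260,174). I'll confirm with one enlarged crop.

```bash
cat > h.py <<'E'
from station import arm, eyes
import cv2,numpy as np
from scipy.spatial.transform import Rotation as R
def cam(n):
    m=eyes.camera_model(n)
    if n=="wrist":
        o=arm.get_obs();T=np.eye(4);T[:3,:3]=R.from_quat(o["tool_rot"]).as_matrix();T[:3,3]=o["position"]
        m["pose"]=T@m["T_tool_cam"]
    return m
def ray(m,u,v):
    d=m["pose"][:3,:3]@np.array([(u-m["cx"])/m["fx"],-(v-m["cy"])/m["fy"],-1]);return m["pose"][:3,3],d
def onz(m,u,v,z):
    p,d=ray(m,u,v);return p+d*(z-p[2])/d[2]
def tri(ms,uvs):
    A=np.zeros((3,3));b=np.zeros(3)
    for m,(u,v) in zip(ms,uvs):
        p,d=ray(m,u,v);d=d/np.linalg.norm(d);P=np.eye(3)-np.outer(d,d);A+=P;b+=P@p
    return np.linalg.solve(A,b)
def proj(m,X):
    c=np.linalg.inv(m["pose"])@np.append(X,1);return np.array([m["cx"]-m["fx"]*c[0]/c[2],m["cy"]+m["fy"]*c[1]/c[2]])
E
python3 - <<'E'
from h import *
t=cv2.imread("pics/top0.png");s=cv2.imread("pics/scene0.png")
r=lambda i,f=4:cv2.resize(i,None,fx=f,fy=f,interpolation=cv2.INTER_CUBIC)
a=r(t[165:265,380:510]);b=r(t[145:275,183:283],4)[:520]
c=r(s[195:355,155:275],3)
H=560
W=np.zeros((600,800,3),np.uint8)
a=r(t[165:265,395:505],3.6);b=r(t[145:275,183:283],3.6)
W[:360,:396]=a; W[:468,396:756]=b
W[360:600,:396]=cv2.resize(s[200:320,157:355],(396,240),interpolation=cv2.INTER_CUBIC)
cv2.imwrite("pics/crop.png",W)
E
```

```text
(no output)
```

View pics/crop.png

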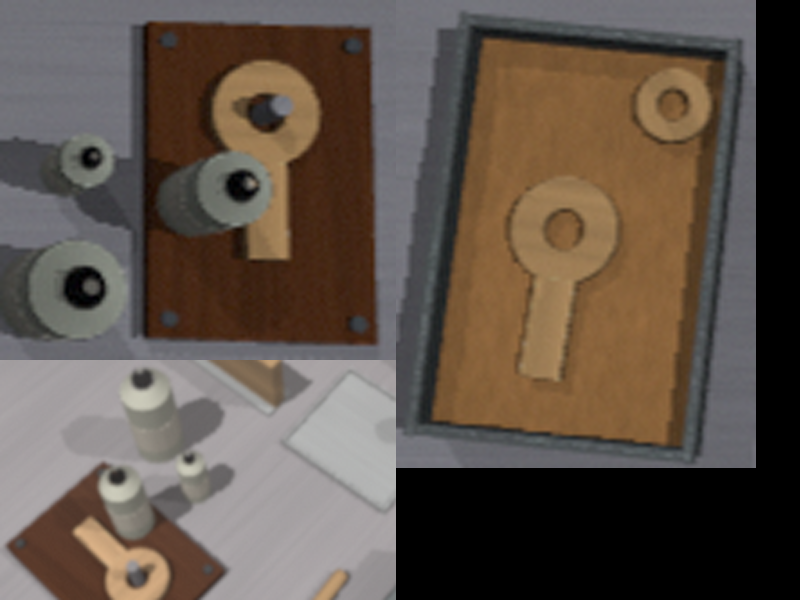

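The crop confirms all three. The middle-sized bottle is on the jig board at (460,217), next to the leg of the fixed blank. The plywood blank has its head at (230,209) and its tail at (223,250). The post top is near (473,194). Now to measure them.

Run:
```python
from h import *
t=cv2.imread("pics/top0.png");m=cam("top");s=cam("scene")
P=lambda n,u,v,z:print(n,onz(m,u,v,z).round(1))
hsv=cv2.cvtColor(t,cv2.COLOR_BGR2HSV)
# hole centroid in the crate blank, from head/leg outlines
for n,(x0,y0,x1,y1),z in(("crate",(205,185,250,255),55),("jig",(440,175,495,245),33)):
    c=hsv[y0:y1,x0:x1]; print(n,"wood V,S at head:",c[np.array([8,30]) ,20])
P("blank head",229.9,208.9,55);P("blank tail",223.3,250.3,55)
P("jig head",468.9,196.4,33);P("post",473.0,193.9,70);P("jigtail",469.7,237.2,33)
b=tri([m,s],[(463.6,215.8),(216,257)]);print("bottle tip tri",b.round(1))
P("bottle tip z162",463.6,215.8,162);P("bottle body z128",460,217.5,128)
for n,c in(("jig board corners",[(436.,171.4),(497.8,172.8),(499.5,260.),(435.3,258.5)]),):
    for u,v in c:P(n,u,v,18)
for u,v in[(305,136),(362,135),(365.5,199),(308,200.5)]:P("tray rim",u,v,12)
P("tin",315.5,147,50)
for u,v in[(345.5,210.5),(354.5,210.5),(347,290),(356,290)]:P("fence top",u,v,110)
for u,v in[(202,149.5),(279.5,156.5),(188,264),(267,272)]:P("crate rim",u,v,75)
P("big bottle",416,245,150);P("small",419.5,209,95)
```

```text
crate wood V,S at head: [[ 15 143 128]
 [ 17 117 150]]
jig wood V,S at head: [[ 14 132  56]
 [ 17 118 158]]
blank head [538.4 315.6  55. ]
blank tail [429.5 328.8  55. ]
jig head [ 582.2 -321.9   33. ]
post [ 583.7 -321.1   70. ]
jigtail [ 472.8 -320.9   33. ]
bottle tip tri [ 519.3 -269.2  150. ]
bottle tip z162 [ 516.8 -267.1  162. ]
bottle body z128 [ 515.9 -268.5  128. ]
jig board corners [ 652.5 -238.8   18. ]
jig board corners [ 650.5 -407.5   18. ]
jig board corners [ 413.8 -403.2   18. ]
jig board corners [ 415.6 -232.1   18. ]
tray rim [749.9 122.1  12. ]
tray rim [754.5 -36.6  12. ]
tray rim [574.7 -46.3  12. ]
tray rim [568.8 111.   12. ]
tin [709.5  91.8  50. ]
fence top [531.9  13.2 110. ]
fence top [532.1  -9.5 110. ]
fence top [335.2   8.5 110. ]
fence top [335.4 -13.6 110. ]
crate rim [693.3 391.4  75. ]
crate rim [676.6 185.9  75. ]
crate rim [393.1 413.7  75. ]
crate rim [375.5 210.8  75. ]
big bottle [ 446.2 -154.7  150. ]
small [ 539.6 -175.9   95. ]
```

```bash
cat >> h.py <<'E'
def go(*targets):
    o=arm.get_obs();r=R.from_quat(o["tool_rot"]).as_matrix();p=o["position"]
    az=np.degrees(np.arctan2(r[1,1],r[0,1]))
    print("t",round(o["t"],2),"at",p.round(1),"az",round(az,2),"z",r[:,2].round(3),"gap",round(o["finger_gap"],1),"grip",round(o["grip_force"],1),"F",o["contact_force"].round(1),"q7",round(o["q"][6],2))
    for x,y,z,a in targets:
        print((r.T@(np.array([x,y,z])-p)/1000).round(4),"spin",round(-((a-az+180)%360-180),2))
E
python3 -c "
from h import *
go((430,200,235,80),(516,-268,215,90))"
```

```text
t 0.15 at [220.4 503.3 230.5] az 66.35 z [-0.001 -0.002 -1.   ] gap 85.5 grip 0.0 F [-0.3 -0.2 -0.6] q7 -0.03
[-0.3137 -0.1938 -0.0042] spin -13.65
[-0.5802 -0.588   0.0166] spin -23.65
```

```bash
python3 -m jog '{"targets": [[0,-0.314,-0.194,-0.004,-14],[0,-0.314,-0.194,-0.004,-14],[0,-0.314,-0.194,-0.004,-14],[0,-0.314,-0.194,-0.004,-14],[0,-0.314,-0.194,-0.004,-14],[0,-0.314,-0.194,-0.004,-14],[0,-0.314,-0.194,-0.004,-14],[0,-0.314,-0.194,-0.004,-14],[0,-0.58,-0.588,0.0,-23.6],[0,-0.58,-0.588,0.0,-23.6],[0,-0.58,-0.588,0.0,-23.6],[0,-0.58,-0.588,0.0,-23.6],[0,-0.58,-0.588,0.0,-23.6],[0,-0.58,-0.588,0.0,-23.6],[0,-0.58,-0.588,0.0,-23.6],[0,-0.58,-0.588,0.0,-23.6],[0,-0.58,-0.588,0.0,-23.6],[0,-0.58,-0.588,0.0,-23.6],[0,-0.58,-0.588,0.0,-23.6],[0,-0.58,-0.588,0.0,-23.6]]}' 40; python3 -c "
from h import *
m=cam('wrist');cv2.imwrite('pics/w1.png',eyes.capture('wrist'))
go((516,-268,215,90))
print(m['pose'].tolist())
for X in [(516,-268,162),(516,-268,128),(583,-321.5,70),(473,-321,33),(583,-321.5,33)]: print(X,proj(m,X).round(1))"
```

```text
t: 2.15
position: [515.6, -267.9, 230.6]
tool_rot: [0.001, 1.0, 0.0, -0.001]
contact_force: [0.7, 0.8, 0.0]
finger_gap: 85.4
grip_force: 0.0
t 2.2 at [ 516.1 -266.3  230.7] az 89.99 z [-0.001  0.002 -1.   ] gap 85.5 grip 0.0 F [-0.6  0.5  0.3] q7 2.2
[ 0.0001 -0.0018  0.0157] spin -0.01
[[0.0027631558530610122, -0.9624333040291121, -0.2715041441034307, 446.0502871702474], [0.9999960363506744, 0.0028061403241782103, 0.00022991176550340664, -267.9472566174525], [0.0005406039868415065, -0.27150370323825385, 0.9624372430840581, 373.27929815329617], [0.0, 0.0, 0.0, 1.0]]
(516, -268, 162) [318.  216.4]
(516, -268, 128) [318.  204.1]
(583, -321.5, 70) [270.2 247.7]
(473, -321, 33) [271.2 144.8]
(583, -321.5, 33) [274.8 235.2]
```

View pics/w1.png

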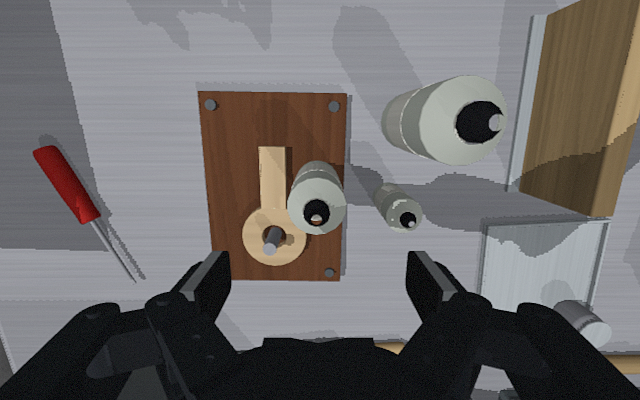

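Wrist view: the bottle's nozzle tip is at (316,217), against a predicted (318,216). The post top is at (269,249), predicted (270,248). The fixed leg's end is near (276,146), so I'll check the jig's direction and the bottle axis before gripping.

```bash
python3 -c "
from h import *
im=cv2.imread('pics/w1.png');h=cv2.cvtColor(im,cv2.COLOR_BGR2HSV)
print(h[170,270],h[150,285],h[120,250],h[200,320])
mk=((h[...,0]>8)&(h[...,0]<25)&(h[...,2]>150)&(h[...,1]>40)).astype(np.uint8);mk[:,:225]=0;mk[:,325:]=0;mk[:140]=0;mk[270:]=0
for v in (148,152,160,170,180,190,200,205): 
    x=np.where(mk[v])[0]; print(v,x.min() if len(x) else 0,x.max() if len(x) else 0)
m=cam('wrist')
for uv in [(261,147),(292,147),(259,205),(210,104),(334,106),(329,272)]: print(uv,onz(m,*uv,33 if uv in[(261,147),(292,147),(259,205)] else 20).round(1))
print('post',onz(m,269,249,70).round(1),'tip',onz(m,316,218,162).round(1))
"
```

```text
[ 19  77 193] [ 15 110  72] [ 11 145  97] [60 30 17]
148 259 284
152 259 284
160 259 284
170 260 284
180 260 285
190 260 285
200 261 285
205 261 285
(261, 147) [ 476.2 -331.    33. ]
(292, 147) [ 476.2 -295.7   33. ]
(259, 205) [ 544.9 -337.    33. ]
(210, 104) [ 429.1 -388.8   20. ]
(334, 106) [ 431.3 -247.9   20. ]
(329, 272) [ 641.6 -251.5   20. ]
post [ 585.4 -321.    70. ] tip [ 517.8 -267.8  162. ]
```

```bash
python3 -m jog '{"targets": [[0,-0.001,-0.001,0.03,0],[0,-0.001,-0.001,0.06,0],[0,-0.001,-0.001,0.09,0],[0,-0.001,-0.001,0.11,0],[0,-0.001,-0.001,0.125,0],[0,-0.001,-0.001,0.132,0],[0,-0.001,-0.001,0.132,0],[0,-0.001,-0.001,0.132,0]]}' 40 && python3 -m jog '{"targets": [[1,0,0,0,0],[1,0,0,0,0],[1,0,0,0,0],[1,0,0,0,0],[1,0,0,0,0],[1,0,0,0,0],[1,0,0,0,0],[1,0,0,0,0],[1,0,0,0,0],[1,0,0,0,0]]}' 40; python3 -c "
from h import *
go()"
```

```text
t: 3.0
position: [517.9, -267.8, 100.2]
tool_rot: [-0.0, 1.0, -0.0, 0.001]
contact_force: [0.3, -0.6, -0.7]
finger_gap: 85.3
grip_force: 0.0
t: 4.0
position: [517.9, -269.1, 100.4]
tool_rot: [0.001, 1.0, -0.001, 0.001]
contact_force: [0.2, -1.0, 5.3]
finger_gap: 50.5
grip_force: 42.6
t 4.0 at [ 517.9 -269.1  100.4] az 89.94 z [ 0.002 -0.001 -1.   ] gap 50.5 grip 42.6 F [ 0.2 -1.   5.3] q7 2.25
```

```bash
python3 -m jog '{"targets": [[1,0,0,-0.02,0],[1,0,0,-0.05,0],[1,0,0,-0.085,0],[1,0,0,-0.115,0],[1,0,0,-0.12,0],[1,-0.012,0.028,-0.12,0],[1,-0.027,0.063,-0.12,0],[1,-0.042,0.098,-0.12,0],[1,-0.057,0.133,-0.12,0],[1,-0.072,0.168,-0.12,0],[1,-0.087,0.203,-0.12,0],[1,-0.102,0.238,-0.12,0],[1,-0.114,0.266,-0.12,0],[1,-0.12,0.28,-0.12,0],[1,-0.122,0.284,-0.12,0],[1,-0.122,0.284,-0.12,0],[1,-0.122,0.284,-0.12,0],[1,-0.122,0.284,-0.12,0]]}'; python3 -c "
from h import *
s=eyes.capture('scene');cv2.imwrite('pics/s1.png',s)
cv2.imwrite('pics/s1c.png',cv2.resize(s[130:300,200:430],None,fx=3,fy=3,interpolation=cv2.INTER_CUBIC))
go((640,15,90,90))"
```

```text
t: 5.8
position: [638.8, 12.5, 219.6]
tool_rot: [0.002, 1.0, -0.001, -0.0]
contact_force: [0.3, 0.4, -1.5]
finger_gap: 50.4
grip_force: 42.6
t 5.85 at [638.9  13.  219.7] az 89.76 z [ 0.    -0.001 -1.   ] gap 50.6 grip 42.6 F [-0.3 -0.4 -1.8] q7 1.68
[-0.001   0.0021  0.1297] spin -0.24
```

View pics/s1c.png

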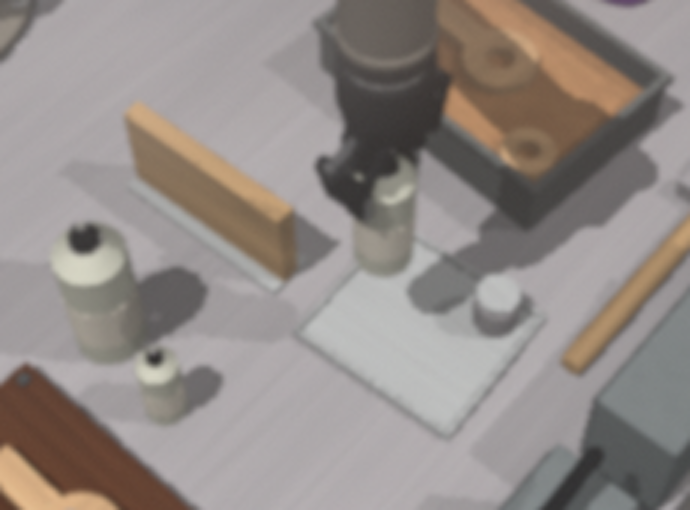

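The bottle hangs upright in the gripper above the tray, with its underside near crop (383,265). The tin at (497,300) is untouched. Its underside should be about 137 mm up, so I lower it most of the way and then creep.

```bash
python3 -m jog '{"targets": [[1,0,0.001,0.02,0],[1,0,0.001,0.05,0],[1,0,0.001,0.08,0],[1,0,0.001,0.105,0],[1,0,0.001,0.12,0],[1,0,0.001,0.126,0],[1,0,0.001,0.128,0],[1,0,0.001,0.129,0],[1,0,0.001,0.13,0],[1,0,0.001,0.131,0],[1,0,0.001,0.131,0],[1,0,0.001,0.131,0]]}' && python3 -m jog '{"targets": [[1,0,0,0.0005,0],[1,0,0,0.001,0],[1,0,0,0.0015,0],[1,0,0,0.0015,0],[1,0,0,0.0015,0]]}'
```

```text
t: 7.05
position: [639.5, 16.5, 88.6]
tool_rot: [0.0, 1.0, 0.0, 0.0]
contact_force: [-0.2, -0.0, -2.7]
finger_gap: 50.3
grip_force: 42.6
t: 7.55
position: [639.3, 16.5, 86.8]
tool_rot: [0.0, 1.0, 0.0, -0.0]
contact_force: [-0.2, 0.3, -2.2]
finger_gap: 50.5
grip_force: 42.6
```

```bash
python3 -m jog '{"targets": [[1,0,0,0.0003,0],[1,0,0,0.0006,0],[1,0,0,0.001,0],[1,0,0,0.001,0],[1,0,0,0.001,0]]}'; python3 -m jog '{"targets": [[1,0,0,0.0003,0],[1,0,0,0.0006,0],[1,0,0,0.001,0],[1,0,0,0.001,0],[1,0,0,0.001,0]]}'
```

```text
t: 8.05
position: [639.6, 16.4, 86.5]
tool_rot: [0.0, 1.0, 0.0, 0.0]
contact_force: [-0.7, 0.6, 1.9]
finger_gap: 50.4
grip_force: 43.1
t: 8.55
position: [639.8, 16.4, 86.5]
tool_rot: [0.0, 1.0, 0.0, 0.001]
contact_force: [-3.6, 0.7, 7.1]
finger_gap: 50.3
grip_force: 43.7
```

Contact with the tray. I'll ease the push, open, rise straight up and check.

```bash
python3 -m jog '{"targets": [[1,0,0,-0.001,0],[1,0,0,-0.001,0],[0.35,0,0,-0.001,0],[0.3,0,0,-0.001,0],[0.25,0,0,-0.001,0],[0.2,0,0,-0.001,0],[0.1,0,0,-0.001,0],[0,0,0,-0.001,0],[0,0,0,-0.001,0],[0,0,0,-0.001,0],[0,0,0,-0.001,0],[0,0,0,-0.015,0],[0,0,0,-0.04,0],[0,0,0,-0.08,0],[0,0,0,-0.12,0],[0,0,0,-0.15,0],[0,0,0,-0.16,0],[0,0,0,-0.16,0]]}'; python3 -c "
from h import *
m=cam('top');t=eyes.capture('top');cv2.imwrite('pics/t1.png',t)
m=cam('wrist');w=eyes.capture('wrist');cv2.imwrite('pics/w2.png',w)
b=R.from_euler('z',-6.9,degrees=True).apply([-57,0,0])+[538.4,315.6,0]
print(b,proj(m,(640,16,148)))
go((*b[:2],230,83.1))"
```

```text
t: 10.35
position: [640.4, 16.2, 247.4]
tool_rot: [0.0, 1.0, 0.0, 0.002]
contact_force: [-0.0, -0.2, -0.1]
finger_gap: 85.7
grip_force: 0.0
[481.81283151 322.44779981   0.        ] [317.76919671 205.93714401]
t 10.45 at [638.5  16.5 243.5] az 89.95 z [-0.002  0.    -1.   ] gap 85.3 grip 0.0 F [ 0.   0.9 -0.4] q7 1.68
[0.157  0.3058 0.0139] spin 6.85
```

View pics/w2.png

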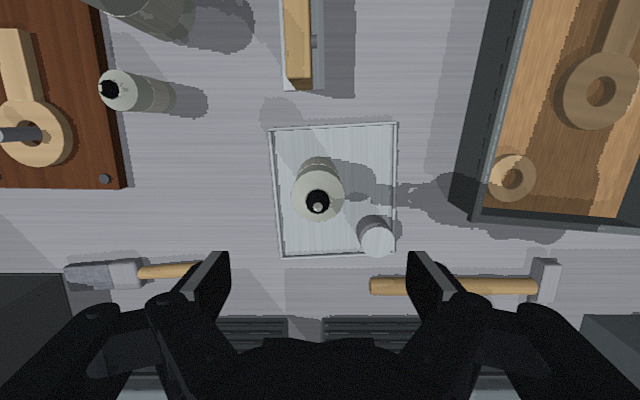

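The bottle stands upright on the tray, tip at (317,208) as predicted, with the tin undisturbed at (376,238). Next stop is above the blank.

```bash
python3 -m jog '{"targets": [[0,0.02,0.04,0,2],[0,0.04,0.08,0,5],[0,0.06,0.12,0,6.8],[0,0.08,0.16,0.01,6.8],[0,0.1,0.2,0.01,6.8],[0,0.12,0.24,0.014,6.8],[0,0.14,0.275,0.014,6.8],[0,0.152,0.297,0.014,6.8],[0,0.157,0.306,0.014,6.8],[0,0.157,0.306,0.014,6.8],[0,0.157,0.306,0.014,6.8],[0,0.157,0.306,0.014,6.8],[0,0.157,0.306,0.014,6.8]]}' 60; python3 -c "
from h import *
m=cam('wrist');w=eyes.capture('wrist');cv2.imwrite('pics/w3.png',w)
np.save('m3.npy',m['pose'])
go()
for X in [(538.4,315.6,55),(429.5,328.8,55)]:print(proj(m,X))"
```

```text
t: 11.75
position: [483.8, 320.5, 230.8]
tool_rot: [0.062, 0.998, -0.0, 0.0]
contact_force: [-0.3, -0.1, 0.2]
finger_gap: 85.5
grip_force: 0.0
t 11.8 at [483.6 320.9 230.9] az 82.98 z [ 0.001 -0.    -1.   ] gap 85.6 grip 0.0 F [-0.4 -0.4 -0.2] q7 0.96
[319.96286813 231.61605925]
[319.88626985 134.08761066]
```

View pics/w3.png

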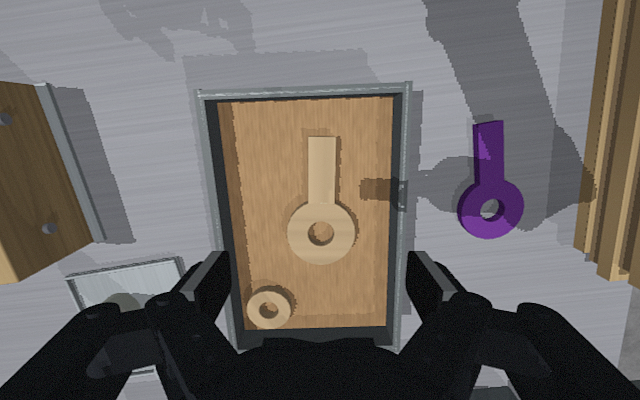

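The plywood blank's head centre is at (321,232) and its leg end at about (321.5,136). Predictions were (320,232) and (320,134), so they agree to within about 3 mm.

```bash
python3 -c "
from h import *
m=eyes.camera_model('wrist');m['pose']=np.load('m3.npy')
im=cv2.imread('pics/w3.png');h=cv2.cvtColor(im,cv2.COLOR_BGR2HSV)
print(h[240,345],h[160,322],h[200,260],h[120,320])
mk=cv2.inRange(h,(10,40,180),(25,105,255));mk[:120]=0;mk[275:]=0;mk[:,:280]=0;mk[:,370:]=0
mk=cv2.morphologyEx(mk,cv2.MORPH_OPEN,np.ones((3,3)))
c=max(cv2.findContours(mk,0,2)[0],key=cv2.contourArea);print(cv2.boundingRect(c))
for v in (135,137,139,150,165,180,195,232):
    x=np.where(mk[v])[0]
    if len(x):
        a=onz(m,x.min()-.5,v,55);b=onz(m,x.max()+.5,v,55);print(v,x.min(),x.max(),((a+b)/2).round(1),np.linalg.norm(a-b).round(1))
h_=onz(m,321,231.7,55);print('head',h_.round(1))
b=R.from_euler('z',-6.9,degrees=True).apply([-57,0,0])+h_
go((*b[:2],70,83.1))
"
```

```text
[ 18  81 186] [ 18  80 189] [ 16 104 176] [ 16 102 175]
(288, 137, 66, 124)
137 308 334 [432.6 329.6  55. ] 28.5
139 308 334 [434.7 329.4  55. ] 28.5
150 308 334 [446.1 328.   55. ] 28.8
165 308 334 [462. 326.  55.] 29.2
180 308 333 [478.3 323.5  55. ] 28.5
195 308 333 [495.2 321.5  55. ] 29.0
232 288 353 [538.9 316.2  55. ] 76.2
head [538.6 316.8  55. ]
t 11.8 at [483.6 320.9 230.9] az 82.98 z [ 0.001 -0.    -1.   ] gap 85.6 grip 0.0 F [-0.4 -0.4 -0.2] q7 0.96
[0.0019 0.0025 0.1609] spin -0.12
```

```bash
python3 -m jog '{"targets": [[0,0.002,0.0025,0.04,0],[0,0.002,0.0025,0.08,0],[0,0.002,0.0025,0.12,0],[0,0.002,0.0025,0.15,0],[0,0.002,0.0025,0.17,0],[0,0.002,0.0025,0.182,0],[0,0.002,0.0025,0.187,0],[0,0.002,0.0025,0.187,0],[0,0.002,0.0025,0.187,0],[0,0.002,0.0025,0.187,0]]}' 60; python3 -c "
from h import *
go((482,323.2,42.5,82.9))"
```

```text
t: 12.8
position: [481.9, 325.9, 45.2]
tool_rot: [0.06, 0.998, 0.001, 0.001]
contact_force: [0.1, -0.5, -0.1]
finger_gap: 85.3
grip_force: 0.0
t 12.8 at [481.9 325.9  45.2] az 83.15 z [ 0.002  0.002 -1.   ] gap 85.3 grip 0.0 F [ 0.1 -0.5 -0.1] q7 1.01
[-0.0004 -0.0027  0.0027] spin 0.25
```

```bash
python3 -m jog '{"targets": [[0,0,-0.001,0.002,0],[0.3,0,-0.001,0.002,0],[0.5,0,-0.001,0.002,0],[0.5,0,-0.001,0.002,0],[0.5,0,-0.001,0.002,0],[0.5,0,-0.001,0.002,0],[1,0,-0.001,0.002,0],[1,0,-0.001,0.002,0],[1,0,-0.001,0.002,0],[1,0,-0.001,0.002,0],[1,0,-0.001,0.002,0],[1,0,-0.001,0.002,0]]}' 60; python3 -c "
from h import *
go()"
```

```text
t: 14.0
position: [481.1, 324.5, 42.1]
tool_rot: [0.06, 0.998, 0.0, 0.0]
contact_force: [0.5, -0.2, 2.9]
finger_gap: 28.6
grip_force: 63.1
t 14.0 at [481.1 324.5  42.1] az 83.16 z [ 0.001  0.    -1.   ] gap 28.6 grip 63.1 F [ 0.5 -0.2  2.9] q7 1.01
```

```bash
python3 -m jog '{"targets": [[1,0,0,-0.005,0],[1,0,0,-0.015,0],[1,0,0,-0.035,0],[1,0,0,-0.06,0],[1,0,0,-0.09,0],[1,0,0,-0.12,0],[1,0,0,-0.15,0],[1,0,0,-0.175,0],[1,0,0,-0.188,0],[1,0,0,-0.19,0],[1,0,0,-0.19,0],[1,0,0,-0.19,0]]}' 60; python3 -c "
from h import *
m=cam('wrist');w=eyes.capture('wrist');cv2.imwrite('pics/w4.png',w)
cv2.imwrite('pics/t4.png',eyes.capture('top'))
h=h_=cv2.cvtColor(w,cv2.COLOR_BGR2HSV)
go((526,-320,230,89.26))"
```

```text
t: 15.2
position: [479.8, 323.8, 230.0]
tool_rot: [0.06, 0.998, -0.001, -0.001]
contact_force: [0.3, -0.1, -0.6]
finger_gap: 28.3
grip_force: 62.8
t 15.3 at [479.9 323.9 230.1] az 83.15 z [-0.003 -0.002 -1.   ] gap 28.0 grip 62.8 F [ 0.1  0.7 -1. ] q7 0.95
[-0.1225 -0.6338  0.0013] spin -6.11
```

View pics/w4.png

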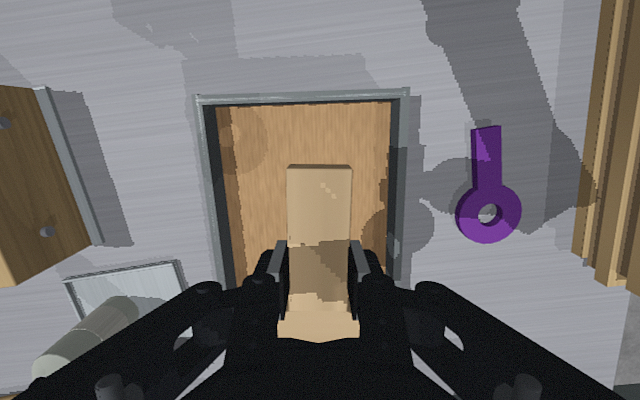

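The blank is held. The leg end's top edge is at (319,166), and its width runs from column 287 to 351. I'll check level against the expected projection, then carry it.

```bash
python3 -c "
from h import *
m=eyes.camera_model('wrist');m['pose']=m['T_tool_cam']
for z in (-8,-13,-18):
  for x in (53,56): print(z,x,[proj(m,(x,y,z)).round(1).tolist() for y in(-15,15)])"
python3 -m jog '{"targets": [[1,-0.002,-0.01,0,0],[1,-0.005,-0.03,0,0],[1,-0.01,-0.06,0,-1],[1,-0.018,-0.095,0,-2],[1,-0.025,-0.13,0,-3],[1,-0.032,-0.165,0,-4],[1,-0.039,-0.2,0,-5],[1,-0.045,-0.235,0,-6.1],[1,-0.052,-0.27,0,-6.1],[1,-0.059,-0.305,0,-6.1],[1,-0.066,-0.34,0,-6.1],[1,-0.073,-0.375,0,-6.1],[1,-0.08,-0.41,0,-6.1],[1,-0.086,-0.445,0,-6.1],[1,-0.093,-0.48,0,-6.1],[1,-0.1,-0.515,0,-6.1],[1,-0.107,-0.55,0,-6.1],[1,-0.113,-0.585,0,-6.1],[1,-0.119,-0.615,0,-6.1],[1,-0.122,-0.63,0,-6.1]]}' && python3 -m jog '{"targets": [[1,0,-0.004,0,0],[1,0,-0.004,0,0],[1,0,-0.004,0,0],[1,0,-0.004,0,0]]}'; python3 -c "
from h import *
cv2.imwrite('pics/t5.png',eyes.capture('top'));cv2.imwrite('pics/s5.png',eyes.capture('scene'))
W=np.zeros((400,800,3),np.uint8)
W[:,:400]=cv2.resize(cv2.imread('pics/t5.png')[160:260,420:520],(400,400),interpolation=2)
W[:,400:]=cv2.resize(cv2.imread('pics/s5.png')[180:340,140:300],(400,400),interpolation=2)
cv2.imwrite('pics/c5.png',W)
go((527,-320,90,89.26))"
```

```text
-8 53 [[285.5, 157.8], [351.5, 157.8]]
-8 56 [[285.3, 151.1], [351.7, 151.1]]
-13 53 [[284.3, 159.2], [352.7, 159.2]]
-13 56 [[284.1, 152.3], [353.0, 152.3]]
-18 53 [[283.0, 160.7], [354.1, 160.7]]
-18 56 [[282.8, 153.5], [354.3, 153.6]]
t: 17.3
position: [524.3, -320.4, 231.3]
tool_rot: [0.009, 1.0, -0.001, -0.001]
contact_force: [-0.4, -0.1, -1.6]
finger_gap: 28.1
grip_force: 62.7
t: 17.7
position: [527.3, -317.9, 231.8]
tool_rot: [0.005, 1.0, 0.001, 0.0]
contact_force: [0.4, -0.1, -0.5]
finger_gap: 28.2
grip_force: 62.7
t 17.8 at [ 527.2 -318.3  231.9] az 89.37 z [ 0.     0.001 -1.   ] gap 28.6 grip 62.7 F [-0.5  0.4 -0.4] q7 2.3
[ 0.0003 -0.0018  0.1419] spin 0.11
```

View pics/c5.png

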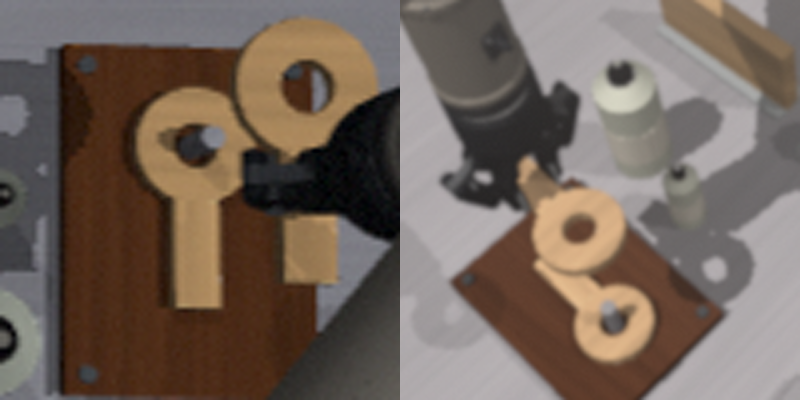

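The top crop shows the held blank's head at (306,86) and its leg end at (310,280). The scene crop shows its head at (579,230). I'll triangulate the head and tail to check level.

```bash
python3 -c "
from h import *
t=cam('top');s=cam('scene')
hT=(496.5,181.5);hS=(211.6,272.0)
p=tri([t,s],[hT,hS]);print('head',p.round(1),'resid',[ (proj(c,p)-u).round(1) for c,u in((t,hT),(s,hS))])
tT=(420+311/4,160+282/4);tS=(140+(524-400)/2.5,180+160/2.5)
for z in(235,240,244,250):print(z,'head',onz(t,*hT,z).round(1),'tail',onz(t,*tT,z).round(1))
# outer blob of head by mask, ellipse fit in both
im=cv2.imread('pics/t5.png');h=cv2.cvtColor(im,cv2.COLOR_BGR2HSV);
mk=cv2.inRange(h,(10,60,120),(25,180,255));
im2=cv2.imread('pics/s5.png');h2=cv2.cvtColor(im2,cv2.COLOR_BGR2HSV)
for i,mm,box in(('t',h,(478,163,516,200)),('s',h2,(192,252,232,292))):
  x0,y0,x1,y1=box;c=mm[y0:y1,x0:x1]
  print(i,'hole row',[tuple(c[(y1-y0)//2,k]) for k in range(8,32,3)])
for X in [(584,-319,246),(474,-318,246)]: print(proj(t,X).round(1),proj(s,X).round(1))
"
```

```text
head [ 587.9 -320.   238.2] resid [array([-0.1, -0.1]), array([-0.1,  0. ])]
235 head [ 588.3 -321.4  235. ] tail [ 477.6 -320.   235. ]
240 head [ 587.4 -319.5  240. ] tail [ 477.2 -318.2  240. ]
244 head [ 586.7 -318.   244. ] tail [ 476.9 -316.7  244. ]
250 head [ 585.7 -315.7  250. ] tail [ 476.5 -314.4  250. ]
t hole row [(np.uint8(16), np.uint8(119), np.uint8(156)), (np.uint8(16), np.uint8(120), np.uint8(145)), (np.uint8(11), np.uint8(178), np.uint8(73)), (np.uint8(12), np.uint8(191), np.uint8(68)), (np.uint8(170), np.uint8(14), np.uint8(106)), (np.uint8(15), np.uint8(25), np.uint8(82)), (np.uint8(17), np.uint8(117), np.uint8(142)), (np.uint8(18), np.uint8(116), np.uint8(158))]
s hole row [(np.uint8(15), np.uint8(97), np.uint8(210)), (np.uint8(16), np.uint8(98), np.uint8(206)), (np.uint8(13), np.uint8(108), np.uint8(106)), (np.uint8(9), np.uint8(126), np.uint8(97)), (np.uint8(10), np.uint8(125), np.uint8(98)), (np.uint8(10), np.uint8(130), np.uint8(100)), (np.uint8(14), np.uint8(93), np.uint8(178)), (np.uint8(15), np.uint8(97), np.uint8(215))]
[497.3 182.6] [209.9 269. ]
[498.7 231.8] [177.9 240. ]
```

Run:
```python
from h import *
w=cv2.imread('pics/w4.png');m=eyes.camera_model('wrist');m['pose']=m['T_tool_cam']
g=cv2.cvtColor(w,cv2.COLOR_BGR2GRAY).astype(float)
h=cv2.cvtColor(w,cv2.COLOR_BGR2HSV)
print([tuple(map(int,h[r,305])) for r in(158,161,163,165,167,169,172)])
G=cv2.Sobel(cv2.GaussianBlur(g,(3,3),0),cv2.CV_64F,1,0)
V=np.abs(cv2.Sobel(g,cv2.CV_64F,0,1))[150:180,300:340].mean(1);print('row edges',150+np.argsort(V)[-4:])
def sub(a,i): d=a[i-1]-2*a[i]+a[i+1];return i+0.5*(a[i-1]-a[i+1])/d
out=[]
for r in range(168,240,6):
    gr=np.abs(G[r-1:r+2].mean(0));l=sub(gr,278+gr[278:296].argmax());rr=sub(gr,343+gr[343:360].argmax())
    # depth from width 30
    d=30*m['fx']/(rr-l);T=m['T_tool_cam']
    c=np.array([((l+rr)/2-m['cx'])/m['fx'],-(r-m['cy'])/m['fy'],-1])*d
    p=T[:3,:3]@c+T[:3,3];print(r,round(l,1),round(rr,1),p.round(1))
```

```text
[(16, 104, 176), (16, 107, 174), (16, 104, 171), (16, 86, 98), (17, 97, 92), (19, 77, 178), (18, 77, 185)]
row edges [163 169 164 168]
168 286.8 351.1 [48.   0.3 -5.8]
174 286.4 350.8 [45.4  0.1 -6.9]
180 286.4 350.2 [42.4 -0.  -6.2]
186 286.3 350.1 [39.7 -0.1 -7. ]
192 286.2 349.9 [36.9 -0.1 -7.6]
198 286.3 349.8 [34.1 -0.2 -7.9]
204 286.6 349.4 [31.  -0.2 -7.3]
210 287.0 349.1 [27.7 -0.2 -6.4]
216 287.3 349.0 [24.7 -0.1 -6.5]
222 287.3 348.8 [21.7 -0.1 -6.7]
228 287.6 348.4 [18.3 -0.2 -6.1]
234 287.2 348.2 [15.5 -0.3 -7.1]
```

The leg is level: its apparent height is constant along its length to within 1 mm. Its absolute height relative to the TCP is uncertain by about 6 mm, so I'll lower it only partly and measure its height against the post in both fixed views.

```bash
python3 -m jog '{"targets": [[1,0.001,0,0.01,0],[1,0.002,-0.001,0.03,0],[1,0.003,-0.0015,0.055,0],[1,0.003,-0.0015,0.08,0],[1,0.003,-0.0015,0.1,0],[1,0.003,-0.0015,0.112,0],[1,0.003,-0.0015,0.115,0],[1,0.003,-0.0015,0.115,0],[1,0.003,-0.0015,0.115,0],[1,0.003,-0.0015,0.115,0]]}'; python3 -c "
from h import *
cv2.imwrite('pics/t6.png',eyes.capture('top'));cv2.imwrite('pics/s6.png',eyes.capture('scene'))
W=np.zeros((560,800,3),np.uint8)
W[:560,:400]=cv2.resize(cv2.imread('pics/t6.png')[170:240,448:498],(400,560),interpolation=2)
W[:480,400:]=cv2.resize(cv2.imread('pics/s6.png')[255:345,180:255],(400,480),interpolation=2)
cv2.imwrite('pics/c6.png',W)
go()"
```

```text
t: 18.8
position: [524.4, -321.8, 118.1]
tool_rot: [0.006, 1.0, -0.001, 0.001]
contact_force: [-1.1, -0.3, 0.3]
finger_gap: 28.5
grip_force: 62.7
t 18.9 at [ 524.2 -321.6  117.8] az 89.26 z [ 0.002 -0.001 -1.   ] gap 28.4 grip 62.7 F [-0.  -0.4 -0.5] q7 2.36
```

View pics/c6.png

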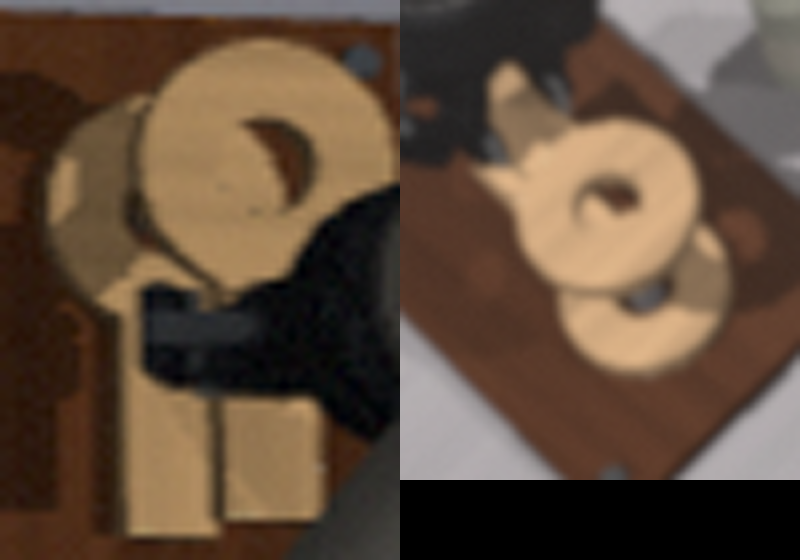

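Run:
```python
from h import *
t=cam('top');s=cam('scene')
def hole(f,box,dbg=False):
    # ellipse of outer head edge: gradient-based radial edge samples around a guess
    u0,v0,a,b=box
    g=cv2.GaussianBlur(cv2.cvtColor(cv2.imread(f),cv2.COLOR_BGR2GRAY),(3,3),0).astype(np.float32)
    pts=[]
    for th in np.radians(np.arange(0,360,6)):
        k=np.arange(.82,1.2,.02);x=u0+a*k*np.cos(th);y=v0+b*k*np.sin(th)
        p=cv2.remap(g,x[None].astype(np.float32),y[None].astype(np.float32),1)[0]
        d=np.diff(p);i=d.argmin()
        if d[i]<-4:pts.append((x[i:i+2].mean(),y[i:i+2].mean()))
    e=cv2.fitEllipseAMS(np.float32(pts)) ;return e,len(pts)
def guess(c,X):
    p=proj(c,X);q=[proj(c,np.array(X)+[40*np.cos(a),40*np.sin(a),0])-p for a in np.arange(0,6.28,.1)]
    q=np.array(q);return *p,abs(q[:,0]).max(),abs(q[:,1]).max()
for n,tf,sf,X in(("jig z33",'t5','s5',(583,-321.5,33)),("crate z55",'top0','scene0',(538.5,316,55)),("held",'t6','s6',(584,-321,131)),("held5",'t5','s5',(587,-319.5,244))):
    a,na=hole(f'pics/{tf}.png',guess(t,X));b,nb=hole(f'pics/{sf}.png',guess(s,X))
    p=tri([t,s],[a[0],b[0]]);print(n,np.round(a[0],1),na,np.round(a[1],1),np.round(b[0],1),nb,np.round(b[1],1),'expected',proj(s,X).round(1),'->',p.round(1), 'top ray at z',onz(t,*a[0],X[2]).round(1))
```

```text
jig z33 [467.8 196.1] 53 [27.5 30.1] [224.9 308.3] 54 [30.3 32.2] expected [225.1 307.2] -> [ 583.  -321.9   26.9] top ray at z [ 583.  -318.9   33. ]
crate z55 [229.3 208.4] 39 [28.6 29.2] [366.9 145.3] 9 [25.4 26.6] expected [365.7 147.9] -> [539.6 316.2  67.5] top ray at z [539.8 317.3  55. ]
held [480.2 189.9] 52 [29.2 32.7] [217.6 292.6] 59 [30.8 36. ] expected [218.7 291.4] -> [ 584.3 -322.5  127.5] top ray at z [ 585.1 -319.5  131. ]
held5 [498.1 178.1] 32 [33.5 41.9] [210.6 271.1] 48 [32.4 36.9] expected [210.9 270.4] -> [ 592.3 -320.9  250.2] top ray at z [ 594.5 -321.9  244. ]
```

Control measurement: the fixed head triangulates about 6 mm low, and the held blank is low by about the same amount. So its underside is at TCP − 2 mm, as gripped. I'll lower it 31 mm and check centring through the hole.

```bash
python3 -m jog '{"targets": [[1,0,0,0.005,0],[1,0,0,0.012,0],[1,0,0,0.02,0],[1,0,0,0.026,0],[1,0,0,0.03,0],[1,0,0,0.031,0],[1,0,0,0.031,0],[1,0,0,0.031,0],[1,0,0,0.031,0]]}'; python3 -c "
from h import *
t=cam('top');s=cam('scene')
print('t6 head',onz(t,481.4,190.75,131).round(1),'tail',onz(t,482,235,131).round(1))
cv2.imwrite('pics/t7.png',eyes.capture('top'));cv2.imwrite('pics/s7.png',eyes.capture('scene'))
W=np.zeros((560,800,3),np.uint8)
W[:560,:400]=cv2.resize(cv2.imread('pics/t7.png')[170:240,448:498],(400,560),interpolation=2)
W[:480,400:]=cv2.resize(cv2.imread('pics/s7.png')[255:345,180:255],(400,480),interpolation=2)
cv2.imwrite('pics/c7.png',W)
for X in [(584.3,-321,70),(584.3,-321,85),(584.3,-321,100),(474.3,-319,100),(474.3,-319,33)]:
  a=proj(t,X);b=proj(s,X);print(X,((a-[448,170])*8).round(),((b-[180,255])*16/3+[400,0]).round())
go();print([round(arm.get_obs()['position'][2],1) for _ in range(3)])"
```

```text
t: 19.8
position: [524.0, -321.4, 86.2]
tool_rot: [0.007, 1.0, -0.0, 0.0]
contact_force: [-1.8, -0.1, -0.8]
finger_gap: 28.3
grip_force: 62.7
t6 head [ 582.8 -322.3  131. ] tail [ 473.2 -320.2  131. ]
(584.3, -321, 70) [200. 189.] [630. 249.]
(584.3, -321, 85) [215. 183.] [625. 236.]
(584.3, -321, 100) [230. 176.] [619. 223.]
(474.3, -319, 100) [235. 522.] [464.  76.]
(474.3, -319, 33) [168. 533.] [495. 137.]
t 19.9 at [ 523.9 -321.3   86.2] az 89.26 z [ 0.001 -0.    -1.   ] gap 28.1 grip 62.7 F [ 0.3 -0.6 -0.2] q7 2.37
[np.float64(86.2), np.float64(86.2), np.float64(86.2)]
```

View pics/c7.png

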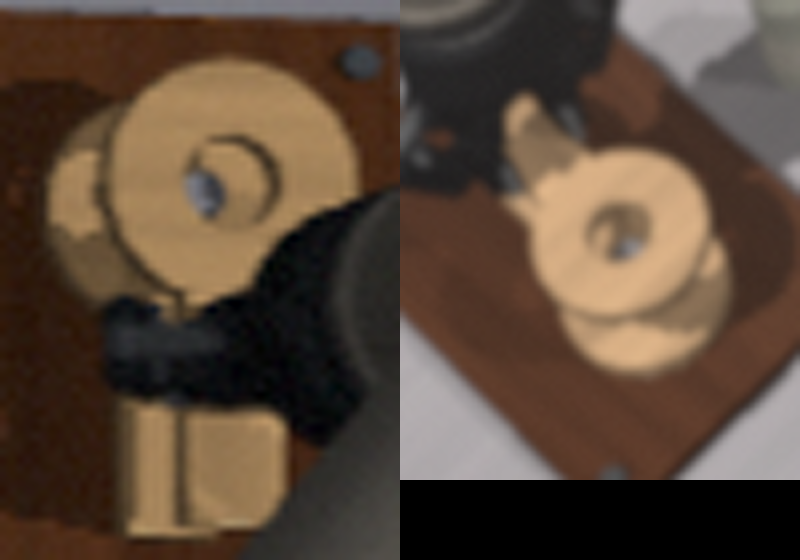

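The held head's hole is at top crop (232,181), against an expected (230,178), and at scene crop (619,231), against (619,231). The leg end is at (235,523), expected (235,522). That puts it within about 1 mm of centre. I'll make one half-millimetre trim, then check the bottle and hand in.

```bash
python3 -m jog '{"targets": [[1,-0.0005,0.0005,-0.0007,0],[1,-0.0005,0.0005,-0.0007,0],[1,-0.0005,0.0005,-0.0007,0],[1,-0.0005,0.0005,-0.0007,0],[1,-0.0005,0.0005,-0.0007,0]]}'; python3 -c "
from h import *
go();a=cv2.imread('pics/t1.png')[130:205,300:370].astype(int);b=cv2.imread('pics/t7.png')
W=np.vstack([b[125:285,180:380]]);cv2.imwrite('pics/c8.png',cv2.resize(W,None,fx=3,fy=3,interpolation=2))"
```

```text
t: 20.4
position: [524.2, -320.7, 86.5]
tool_rot: [0.007, 1.0, 0.0, 0.0]
contact_force: [-0.1, -0.2, -0.5]
finger_gap: 28.4
grip_force: 62.7
t 20.4 at [ 524.2 -320.7   86.5] az 89.25 z [ 0.  0. -1.] gap 28.4 grip 62.7 F [-0.1 -0.2 -0.5] q7 2.37
```

View pics/c8.png

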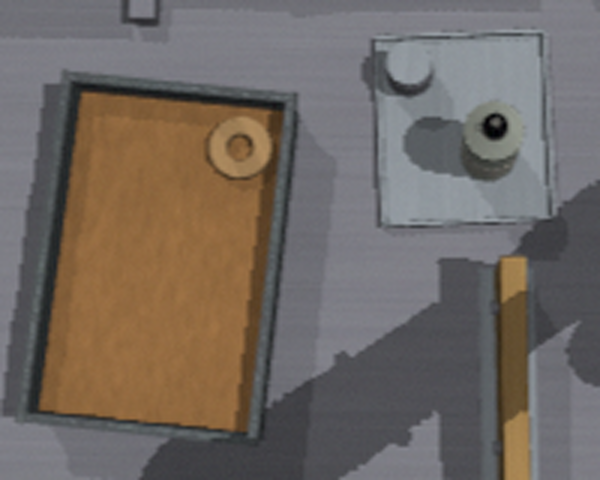

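The bottle stands upright on the tray at (493,135). The tin at (409,70) and the ring at (240,147) are where they were, and the fence is untouched. Handing in.

```bash
python3 -c "
from station import arm
print(arm.close_job())"
```

```text
the job is handed in; nothing more can be done
None
```

The job is handed in: the bottle stands upright on the tray, and the blank is held level over the jig, centred to about 1 mm by camera and roughly 15 mm above the post; the tin, ring and fence look undisturbed in the last picture.

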